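Board over the cups, then the steady cup on top

TASK

Lay the wooden ware board flat along the plaster bat so that it bridges the two cups there, centred over the bat, and let go. Then, of the two loose cups on the table, stand the one that is steady upright in the middle of the board, and leave the one with the warped foot, which leans and rocks when its rim is pressed, where it is. Set things down gently without dropping them, and do not shift the lower cups or the other things on the table.

Things in the scene. Friction and masses are not known exactly. Their poses are not given: they have to be found in the camera images.
- bat: white plaster slab lying on the table, 240 x 130 x 14 mm, fixed; origin at the centre of its underside, x along its length, z up
- bat_mid (a point): centre of the bat's upper face, 14 mm above the table, midway between the two cups that stand on it
- low_cup_1: straight-sided open terracotta cup, 62 mm outside diameter (foot 52 mm), 60 mm high, wall 5 mm, about 130 g; loose, stands on the bat 51 to 57 mm from its middle towards the bat's +x end; its rim is 74 mm above the table; origin at the centre of its underside, z up
- low_cup_2: the same kind of cup, standing on the bat 51 to 57 mm from its middle towards the bat's -x end, origin and axes alike
- board: loose plywood ware board (the separator), 200 x 64 x 14 mm, about 130 g, lying flat on the table; it can be gripped across its 64 mm width; origin at the centre of its underside, x along its length, y across it, z up; laid on the cups its upper face is 88 mm above the table
- cup_a: one of the two loose cups standing on the table; straight-sided open terracotta cup, 62 mm outside diameter (foot 52 mm), 60 mm high, wall 5 mm, about 130 g, origin at the centre of its underside, z along its axis, up. One of cup_a and cup_b has a flat foot and stands upright; the other has a 3 mm ridge across its foot, so it stands leaning about 5 degrees and rocks over the ridge when its high rim is pressed
- cup_b: the other of the two loose cups on the table: the same terracotta and the same size within 3 mm of height, origin and axes as cup_a; see cup_a
- bowl: bystander: grey clay bowl, 130 mm wide, 65 mm high, origin at the centre of its underside
- clay: bystander: dark grey lump of clay, 160 mm wide, 165 mm high, origin at the centre of its underside
- jar: bystander: grey jar with a wooden lid, 90 mm wide, 120 mm high, origin at the centre of its underside
- scraper: bystander: scraper with a handle, 200 mm long, lying on the table, origin near its middle

How it is judged:
On the way, in this order (a step that is already met when the one before it is completed fails the run):
1. the ware board lies level across both cups on the bat, centred and along it, let go, with no cup on it yet (horizontal distance between board and bat_mid below 0.025 m and angle between the x axis of board and the x axis of bat, either way round below 0.18 rad and angle between board's own z axis and vertical below 0.05 rad and contact force between board and low_cup_1 above 0.05 N and contact force between board and low_cup_2 above 0.05 N and height (world z) of board between 0.068 and 0.08 m and linear speed of board below 0.03 m/s and contact force between the fingers and board below 0.1 N and contact force between each of cup_a, cup_b and board below 0.05 N), for 0.2 s.
2. the steady cup stands upright in the middle of the board (horizontal distance between board and bat_mid below 0.025 m and angle between the x axis of board and the x axis of bat, either way round below 0.18 rad and angle between board's own z axis and vertical below 0.05 rad and contact force between board and low_cup_1 above 0.05 N and contact force between board and low_cup_2 above 0.05 N and height (world z) of board between 0.068 and 0.08 m and linear speed of each of board, cup_a below 0.03 m/s and x of cup_a in the frame of board between -0.035 and 0.035 m and y of cup_a in the frame of board between -0.018 and 0.018 m and contact force between cup_a and board above 0.2 N and angle between cup_a's own z axis and vertical below 0.06 rad and contact force between the fingers and cup_a below 0.1 N), for 0.3 s.
At the end, for the whole second after the job is handed in: Board level (3 deg) on both lower cups, centre within 25 mm of the bat's middle, along it within 10 deg; steady cup upright on it within 35 mm of its middle along, 18 mm across; lower cups within 20 mm and rocking cup within 40 mm of their starts, all upright; at rest, let go (horizontal distance between board and bat_mid below 0.025 m and angle between the x axis of board and the x axis of bat, either way round below 0.18 rad and angle between board's own z axis and vertical below 0.05 rad and contact force between board and low_cup_1 above 0.05 N and contact force between board and low_cup_2 above 0.05 N and height (world z) of board between 0.068 and 0.08 m and linear speed of each of board, cup_a below 0.03 m/s and x of cup_a in the frame of board between -0.035 and 0.035 m and y of cup_a in the frame of board between -0.018 and 0.018 m and contact force between cup_a and board above 0.2 N and angle between each of cup_a, low_cup_1, low_cup_2's own z axis and vertical below 0.06 rad and contact force between cup_b and board below 0.05 N and distance of cup_b from where it was at the start of the episode below 0.04 m and angle between cup_b's own z axis and vertical below 0.25 rad and distance of each of low_cup_1, low_cup_2 from where it was at the start of the episode below 0.02 m); the robot touches nothing.
It fails at once if a cup under the board shifted by more than 20 mm (distance of any of low_cup_1, low_cup_2 from where it was at the start of the episode above 0.02 m).
It fails at once if the rocking cup moved more than 40 mm away or put on the board (distance of cup_b from where it was at the start of the episode above 0.04 m or contact force between cup_b and board above 0.5 N).
It fails at once if a cup struck hard by the board or the board by the cup (over 40 N) (contact force between any of low_cup_1, low_cup_2, cup_a and board above 40 N).
It fails at once if the board or the steady cup dropped: falling free of the fingers at over 0.5 m/s (a fall of some 13 mm) ((contact force between the fingers and board below 0.05 N and linear speed of board above 0.5 m/s) or (contact force between the fingers and cup_a below 0.05 N and linear speed of cup_a above 0.5 m/s)).
It fails at once if another thing on the table moved more than 30 mm (distance of any of bowl, clay, jar, scraper from where it was at the start of the episode above 0.03 m).
It also fails if it takes over 61 s, if anything falls off the work surface, if the arm or the gripper's body presses on something with over 40 N, if the wrist force passes 120 N, or if a joint passes its speed limit or range.

ROBOT

A 6-joint arm with a two-finger parallel gripper is mounted at the origin on the work surface. World frame = base frame: x ahead of the robot, y to its left, z up, the work surface at z = 0. Lengths are in m, angles in rad, forces in N, time in s.
With the tool pointing down it reaches from about 0.275 to 0.825 m from the base axis. Payload 5.2 kg.
Tool frame: the origin (TCP) lies at the very end of the fingers, on their centre line; the grasp point (between the pads) lies 19 mm behind it; y points along the fingers, x is the direction in which the jaws open and shut, and the axes are right-handed (so a half turn about y gives the same grasp; the last joint's range is limited). The gripper opens to 93 mm and grips with 3 to 60 N. Pads are 15 mm wide; open, the fingers measure 128 mm over their backs; the gripper's body (75 mm by 188 mm) begins 65 mm behind the grasp point.
Start: joints at [-1.42, 0.259, 1.535, -0, 1.348, -0.203], TCP at [0.191, -0.516, 0.219] pointing down, gripper open.
Joint ranges: [-3.14, 3.14], [-0.91, 2.08], [0.19, 2.58], [-1.22, 4.36], [0.22, 2.71], [-3.12, 3.12]. Speed limits (rad/s): [2.57, 2.57, 3.14, 3.14, 3.14, 3.14].

INTERFACE

Orientations are given as a unit quaternion [w, x, y, z].
In Python, from cell import ctrl gives the robot as it stands.
- The arm moves only by the tool move_arm, never from a script. Its argument "series" is a list of rows, each an object of numbers: "x", "y", "z": the shift along the tool's x, y, z in cm; "ax", "ay", "az": the turn, a rotation vector about the tool's x, y, z in rad; "fingers": the opening, from 0 (shut) to 1 (fully open). In form: [{"x": .., "y": .., "z": .., "ax": .., "ay": .., "az": .., "fingers": ..}, ...]. A call has 1 to 10 rows; each row shifts and turns the commanded pose from where the row before left it, along the tool's axes as they then stand; what a row does not reach is not made up. A row lasts 1/8 s, in which the tool goes at most 62.5 mm and 10.7 degrees, less where a joint would pass 70% of its speed; a pose out of reach is approached as far as the arm can. A call is refused whole if a number of a shift passes 6.25 or a number of a turn 0.188, either way. A call with a gripper value outside its range is refused whole. The fingers move at their own pace and stop on an object; "grip_force" is the grip in N (left out, the last holds). Time passes only in rows, so rows that do not move let the fingers close. It gives the time, the measured TCP pose, the force and the opening at its end, in the units of the state.
- ctrl.state(): the state, without advancing time (a new reading comes with each control period).
- ctrl.grab_frame(name): name is "scene" or "top" or "wrist"; returns a dict with "color" (384x512x3 uint8, red, green, blue), "fov_y" (degrees; the focal length in pixels is half the picture's height over the tangent of half this angle, whatever the lens; pixels are square), "cx", "cy" (the principal point, pixels), "distortion" ([k1, k2, p1, p2, k3] as OpenCV has them; the pictures are not rectified), "extrinsics" (4x4, takes a point from camera to world coordinates); the wrist camera has in their place "T_tool_cam" (4x4, takes a point from camera to tool coordinates, whose origin is the TCP and whose axes are the tool frame's). Camera axes: x right, y down, z forward; pixel columns grow to the right and rows downward; lengths in m; the calibration is good to about 2 mm. A picture is of the moment at which its call begins: read the wrist's pose just before it. There is no depth.
- ctrl.hand_in(): hands the job in, once; it reports no verdict.
The state is a dict: "t": time; "joint_positions": joint angles; "dq": joint speeds; "effort": joint torques, N m; "eef_pos": TCP position; "tool_rot": TCP orientation; "force": force on the tool from outside, world axes, zero at the start; "moment": the same for the moment, N m; "width": finger opening in m.
Only numpy, scipy, OpenCV 4.12 (cv2) and the standard library are available. Lean on these libraries where they do the work, as an engineer would, in place of code of your own. Each camera call takes 0.05 s, during which the arm holds its last target.

## Working session

There is one attempt and no reset: what is moved stays moved. The work goes in short steps, Python scripts to look and compute and a tool call to move; the robot and the scene stay as the last step left them, time stands still between calls to the robot, and variables do not carry over. Pictures are saved under pics/ and viewed, and the job is handed in when it is done.

Besides the shell and the picture viewer there is one more tool, called after "Call:" by a JSON object that holds its "name" and its "arguments". move_arm: Moves the arm, as the interface text tells. Its arguments: {"type":"object","properties":{"series":{"type":"array"},"grip_force":{"type":"number"}},"required":["series"]}

```bash
mkdir -p pics; ls; python3 - <<'E'
from cell import ctrl
import cv2,pickle
s=ctrl.state();print({k:s[k] for k in('t','eef_pos','tool_rot','force','width')})
d={}
for n in('scene','top','wrist'):
    f=ctrl.grab_frame(n);d[n]=f;cv2.imwrite(f'pics/{n}0.png',f['color'][:,:,::-1])
    print(n,{k:v for k,v in f.items() if k!='color'})
pickle.dump(d,open('f0.pkl','wb'))
E
```

```text
pics
{'t': 0.0, 'eef_pos': array([ 0.19047844, -0.51537927,  0.21783129]), 'tool_rot': array([ 0.58063637, -0.5797256 ,  0.40465376, -0.40377589]), 'force': array([-0.43169339, -0.19405363,  0.42405484]), 'width': 0.09318849564244522}
scene {'fov_y': 44.172835167700406, 'cx': 254.50386160002836, 'cy': 194.30700576706917, 'distortion': array([-0.15777324,  0.        ,  0.        ,  0.        ,  0.        ]), 'extrinsics': array([[-0.79395663,  0.44842368, -0.41054729,  1.45738801],
       [ 0.6078164 ,  0.6008405 , -0.51918197,  1.06283847],
       [ 0.01385995, -0.66174534, -0.74960056,  1.56289555],
       [ 0.        ,  0.        ,  0.        ,  1.        ]])}
top {'fov_y': 43.0683811265115, 'cx': 252.61948236721645, 'cy': 188.72777612766276, 'distortion': array([0.04557691, 0.        , 0.        , 0.        , 0.        ]), 'extrinsics': array([[-6.83634482e-03, -9.77123037e-01,  2.12564897e-01,
         2.14769970e-01],
       [-9.99976412e-01,  6.53912050e-03, -2.10127959e-03,
         7.17664693e-03],
       [ 6.63221217e-04, -2.12574248e-01, -9.77144692e-01,
         1.79349502e+00],
       [ 0.00000000e+00,  0.00000000e+00,  0.00000000e+00,
         1.00000000e+00]])}
wrist {'fov_y': 69.38182319760818, 'cx': 252.67526180980846, 'cy': 196.48223301144714, 'distortion': array([-0.00410028,  0.        ,  0.        ,  0.        ,  0.        ]), 'T_tool_cam': array([[ 9.99999370e-01, -9.40781876e-04,  6.13101941e-04,
        -5.99022698e-05],
       [-8.26731630e-04, -2.47322453e-01,  9.68932877e-01,
        -1.66431705e-01],
       [-7.59920614e-04, -9.68932773e-01, -2.47323075e-01,
         6.70041348e-02],
       [ 0.00000000e+00,  0.00000000e+00,  0.00000000e+00,
         1.00000000e+00]])}
```

View pics/scene0.png

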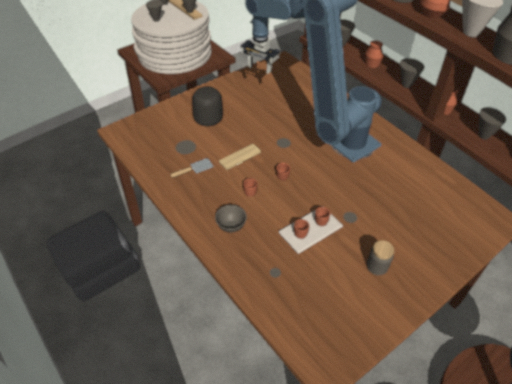

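View pics/top0.png

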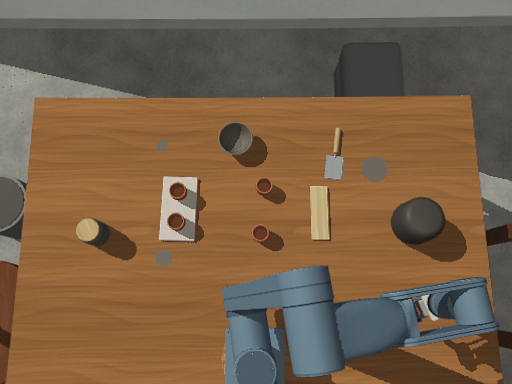

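View pics/wrist0.png

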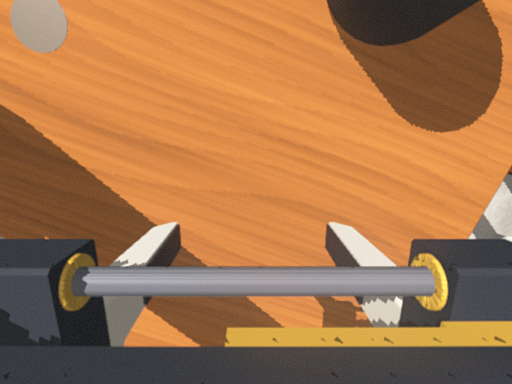

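```bash
cat > h.py <<'E'
import numpy as np,cv2,pickle
from scipy.spatial.transform import Rotation as R
def rot(q): return R.from_quat([q[1],q[2],q[3],q[0]]).as_matrix()
def K(f):
    h=f['color'].shape[0]; fl=h/2/np.tan(np.radians(f['fov_y'])/2)
    return np.array([[fl,0,f['cx']],[0,fl,f['cy']],[0,0,1]])
def T(f,s=None):
    if 'extrinsics' in f: return f['extrinsics']
    t=np.eye(4);t[:3,:3]=rot(s['tool_rot']);t[:3,3]=s['eef_pos'];return t@f['T_tool_cam']
def cast(f,px,z,s=None):
    px=np.asarray(px,float).reshape(-1,1,2)
    n=cv2.undistortPoints(px,K(f),f['distortion'])[:,0]
    t=T(f,s);d=np.c_[n,np.ones(len(n))]@t[:3,:3].T;o=t[:3,3]
    return o+d*((z-o[2])/d[:,2])[:,None]
def proj(f,P,s=None):
    t=np.linalg.inv(T(f,s));return cv2.projectPoints(np.asarray(P,float).reshape(-1,1,3),cv2.Rodrigues(t[:3,:3])[0],t[:3,3],K(f),f['distortion'])[0][:,0]
def zoom(f,x0,y0,x1,y1,k,name):
    c=f['color'][y0:y1,x0:x1,::-1];cv2.imwrite(name,cv2.resize(c,None,fx=k,fy=k,interpolation=cv2.INTER_CUBIC))
def rect(f,m,z,s=None):
    cs=cv2.findContours(m.astype(np.uint8),0,1)[0];c=max(cs,key=cv2.contourArea)
    p=cast(f,c[:,0],z,s)[:,:2]
    r=cv2.minAreaRect((p*1000).astype(np.float32));return r
E
python3 - <<'E'
from h import *
d=pickle.load(open('f0.pkl','rb'));f=d['top']
zoom(f,150,110,350,260,4,'pics/topz.png')
zoom(d['scene'],200,130,360,260,5,'pics/scz.png')
hsv=cv2.cvtColor(f['color'],cv2.COLOR_RGB2HSV)
for p in[(319,213),(180,208),(170,208),(290,213),(255,187),(264,180),(264,187)]:print(p,f['color'][p[1],p[0]],hsv[p[1],p[0]])
E
```

```text
(319, 213) [187 165 120] [ 20  91 187]
(180, 208) [198 192 178] [ 21  26 198]
(170, 208) [201 192 181] [ 17  25 201]
(290, 213) [156 107  60] [ 15 157 156]
(255, 187) [148  99  55] [ 14 160 148]
(264, 180) [77 44 29] [  9 159  77]
(264, 187) [99 56 36] [ 10 162  99]
```

View pics/topz.png

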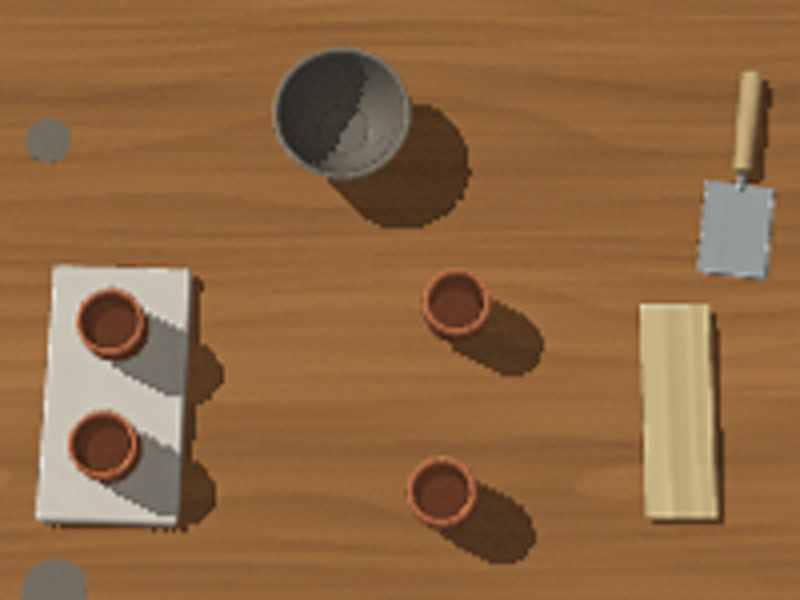

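View pics/scz.png

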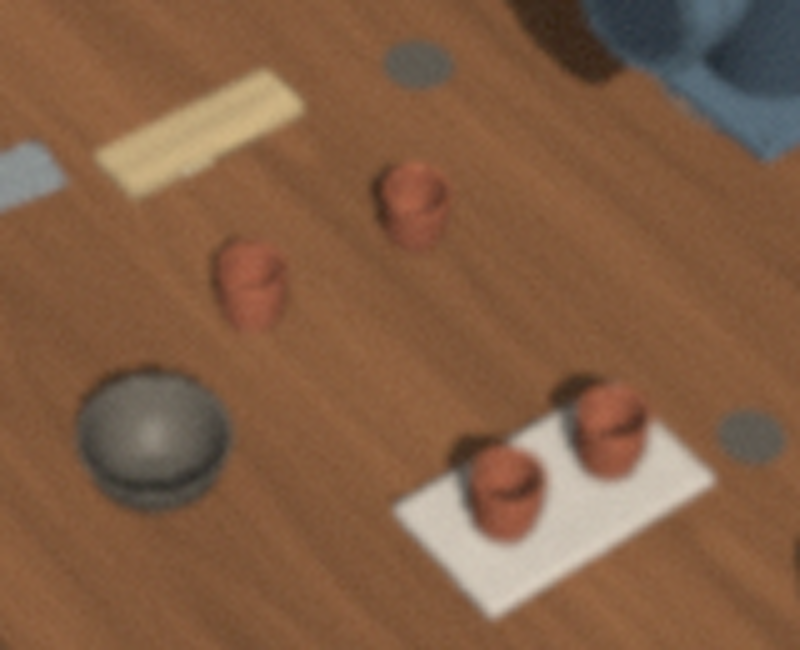

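The zoomed top view (4x, offset 150,110) shows the bat with its two cups at about (178,191) and (176,221). The loose cups are at (264,186) and (260,233), and the board is at (320,213). Next I turn these into positions.

```bash
python3 - <<'E'
from h import *
d=pickle.load(open('f0.pkl','rb'));f=d['top']
img=f['color'].astype(int);hsv=cv2.cvtColor(f['color'],cv2.COLOR_RGB2HSV).astype(int)
roi=np.zeros(hsv.shape[:2],bool)
a=roi.copy();a[180:250,300:340]=1
print('board',rect(f,a&(hsv[...,1]<125)&(hsv[...,2]>130),.014))
a=roi.copy();a[170:250,155:205]=1
print('bat',rect(f,a&(hsv[...,2]>160)&(hsv[...,1]<50),.014))
for n,(u,v),z in[('lowA',(178,190),.074),('lowB',(176,221),.074),('far',(264,186),.06),('near',(260,233),.06)]:
    a=roi.copy();a[v-14:v+14,u-14:u+14]=1
    m=a&(img[...,0]-img[...,2]>55)&(hsv[...,0]<10)&(hsv[...,2]>75)
    cs=cv2.findContours(m.astype(np.uint8),0,1)[0];c=max(cs,key=cv2.contourArea)
    p=cast(f,cv2.convexHull(c)[:,0],z)[:,:2]*1000
    e=cv2.fitEllipse(p.astype(np.float32));print(n,np.round(e[0],1),np.round(e[1],1),cv2.contourArea(c),cv2.boundingRect(c))
for n,pt in dict(bowl=(235,138),scr=(335,168),clay=(418,220)).items(): print(n,cast(f,pt,.06)[0])
E
```

```text
board ((511.4347839355469, -241.93096923828125), (66.06998443603516, 198.74114990234375), 89.8362045288086)
bat ((532.10107421875, 280.8835754394531), (126.2893295288086, 237.7890625), 87.70063018798828)
lowA [576.8 268.3] [37.6 41.5] 28.0 (174, 187, 11, 12)
lowB [471.8 273.2] [37.1 62.6] 58.0 (172, 213, 12, 17)
far [609.  -36.4] [14.1 39. ] 6.5 (259, 182, 10, 5)
near [422.3 -23.9] [44.3 47.2] 33.0 (255, 229, 12, 13)
bowl [0.78586262 0.06781717 0.06      ]
scr [ 0.66780592 -0.29986011  0.06      ]
clay [ 0.47341816 -0.58740859  0.06      ]
```

```bash
python3 - <<'E'
from h import *
from cell import ctrl
s=ctrl.state();print(np.round(rot(s['tool_rot']),3))
d=pickle.load(open('f0.pkl','rb'));f=d['top']
hsv=cv2.cvtColor(f['color'],cv2.COLOR_RGB2HSV).astype(int)
for (v0,v1,u0,u1),m in [((180,250,300,340),(hsv[...,1]<125)&(hsv[...,2]>130)),((170,250,155,205),(hsv[...,2]>160)&(hsv[...,1]<50))]:
    a=np.zeros(hsv.shape[:2],bool);a[v0:v1,u0:u1]=1
    r=rect(f,a&m,.014);b=cv2.boxPoints(r);print(np.round(b))
    e=[b[1]-b[0],b[2]-b[1]];l=max(e,key=np.linalg.norm);print('yaw',np.degrees(np.arctan2(l[1],l[0])))
E
```

```text
[[ 0.346 -0.     0.938]
 [-0.938  0.001  0.346]
 [-0.001 -1.     0.   ]]
[[ 412. -275.]
 [ 611. -275.]
 [ 611. -209.]
 [ 412. -209.]]
yaw -0.16379294
[[411. 223.]
 [648. 213.]
 [653. 339.]
 [416. 349.]]
yaw -2.2993681
```

Call:
{"name": "move_arm", "arguments": {"series": [{"ay":0.177},{"ay":0.177},{"x":-3.5,"z":3,"y":-0.5},{"x":-3.5,"z":3,"y":-0.5},{"x":-3.5,"z":3,"y":-0.5},{"x":-3.5,"z":3,"y":-0.5},{"x":-3.5,"z":3,"y":-0.5},{"x":-3.5,"z":3,"y":-0.5},{"x":-3.5,"z":3},{"x":-3.0,"z":2}]}}

```text
schema error: expected keys x, y, z, ax, ay, az, fingers
```

```bash
cat > snap.py <<'E'
import sys
from h import *
from cell import ctrl
n=sys.argv[1];c=sys.argv[2] if len(sys.argv)>2 else 'wrist'
s=ctrl.state();f=ctrl.grab_frame(c);pickle.dump((s,f),open(n+'.pkl','wb'));cv2.imwrite(f'pics/{n}.png',f['color'][:,:,::-1])
print(s['t'],s['eef_pos'],s['tool_rot'],s['width'],s['force']);print(np.round(rot(s['tool_rot']),3))
E
python3 snap.py w1
```

```text
0.15 [ 0.19049829 -0.51551731  0.21800802] [ 0.58053568 -0.57981947  0.40455775 -0.40388207] 0.0930650757331919 [ 0.92544469 -0.38683163  0.25163025]
[[ 0.346 -0.     0.938]
 [-0.938  0.001  0.346]
 [-0.001 -1.     0.   ]]
```

View pics/w1.png

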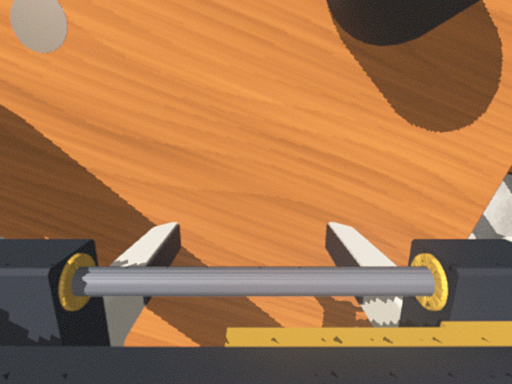

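The call was refused, because every row needs all seven keys. The picture is the same as before: clay at upper right, no motion.

Call:
{"name": "move_arm", "arguments": {"series": [{"x":0,"y":0,"z":0,"ax":0,"ay":0.177,"az":0,"fingers":1},{"x":0,"y":0,"z":0,"ax":0,"ay":0.177,"az":0,"fingers":1},{"x":-3.5,"y":-0.5,"z":3,"ax":0,"ay":0,"az":0,"fingers":1},{"x":-3.5,"y":-0.5,"z":3,"ax":0,"ay":0,"az":0,"fingers":1},{"x":-3.5,"y":-0.5,"z":3,"ax":0,"ay":0,"az":0,"fingers":1},{"x":-3.5,"y":-0.5,"z":3,"ax":0,"ay":0,"az":0,"fingers":1},{"x":-3.5,"y":-0.5,"z":3,"ax":0,"ay":0,"az":0,"fingers":1},{"x":-3.5,"y":-0.5,"z":3,"ax":0,"ay":0,"az":0,"fingers":1},{"x":-3.5,"y":0,"z":3,"ax":0,"ay":0,"az":0,"fingers":1},{"x":-3,"y":0,"z":2,"ax":0,"ay":0,"az":0,"fingers":1}]}}

```text
t: 1.45
eef_pos: [0.4216, -0.2394, 0.2487]
tool_rot: [0.5, -0.5, 0.5, -0.5]
force: [0.1, -0.4, 0.1]
width: 0.0928
```

```bash
python3 snap.py w2
```

```text
1.45 [ 0.42162229 -0.23943703  0.24865848] [ 0.50026377 -0.50007375  0.49979609 -0.49986626] 0.09284862205457725 [ 0.14846686 -0.41344359  0.10493031]
[[ 0.001  0.     1.   ]
 [-1.     0.     0.001]
 [-0.    -1.     0.   ]]
```

View pics/w2.png

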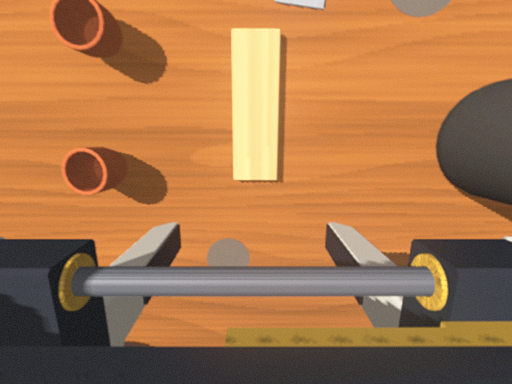

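The whole board is in view (cols 232–280, rows 28–181), with the loose cups at left: near cup rim at about (85,171), far cup at about (80,22).

```bash
python3 - <<'E'
from h import *
s,f=pickle.load(open('w2.pkl','rb'))
hsv=cv2.cvtColor(f['color'],cv2.COLOR_RGB2HSV).astype(int)
a=np.zeros(hsv.shape[:2],bool);a[15:200,215:300]=1
print(hsv[100,255],hsv[100,210])
m=a&(hsv[...,1]<150)&(hsv[...,2]>180)&(hsv[...,0]>17)
r=rect(f,m,.014,s);b=cv2.boxPoints(r);print(r,b.round(1))
print(cast(f,[[85,171],[80,22]],.06,s))
E
```

```text
[ 23  99 252] [ 13 179 220]
((512.2291870117188, -242.92613220214844), (63.70270538330078, 198.59852600097656), 89.89087677001953) [[ 412.9 -274.6]
 [ 611.5 -275. ]
 [ 611.6 -211.3]
 [ 413.  -210.9]]
[[ 0.43223723 -0.02330724  0.06      ]
 [ 0.60377225 -0.04291368  0.06      ]]
```

Call:
{"name": "move_arm", "arguments": {"series": [{"x":0.3,"y":0,"z":4.5,"ax":0,"ay":0,"az":0,"fingers":1},{"x":0,"y":3,"z":4.5,"ax":0,"ay":0,"az":0,"fingers":1},{"x":0,"y":4.5,"z":0,"ax":0,"ay":0,"az":0,"fingers":1},{"x":0,"y":4.5,"z":0,"ax":0,"ay":0,"az":0,"fingers":1},{"x":0,"y":4.5,"z":0,"ax":0,"ay":0,"az":0,"fingers":1},{"x":0,"y":4.5,"z":0,"ax":0,"ay":0,"az":0,"fingers":1},{"x":0,"y":1.5,"z":0,"ax":0,"ay":0,"az":0,"fingers":1},{"x":0,"y":1.0,"z":0,"ax":0,"ay":0,"az":0,"fingers":1},{"x":0,"y":0,"z":0,"ax":0,"ay":0,"az":0,"fingers":1}]}}

```text
t: 2.62
eef_pos: [0.5111, -0.2444, 0.0143]
tool_rot: [-0.5, 0.5, -0.5, 0.5]
force: [0.8, -0.4, 0.3]
width: 0.0928
```

```bash
python3 snap.py w3
```

```text
2.625 [ 0.51110143 -0.24442531  0.014266  ] [-0.4999892   0.49989237 -0.49972284  0.50039535] 0.09276233067977901 [ 0.81145058 -0.42552439  0.28279888]
[[-0.     0.001  1.   ]
 [-1.    -0.001 -0.   ]
 [ 0.001 -1.     0.001]]
```

View pics/w3.png

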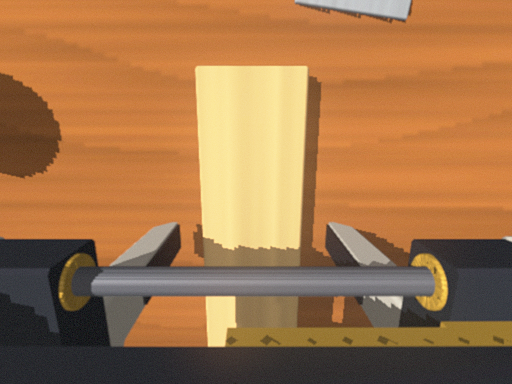

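The board sits between the fingers (cols about 200–304, finger tips at about 178 and 330) and parallel to them. I'll go down 9 mm and grip.

Call:
{"name": "move_arm", "arguments": {"series": [{"x":0,"y":0.5,"z":0.1,"ax":0,"ay":0,"az":0,"fingers":1},{"x":0,"y":0.4,"z":0,"ax":0,"ay":0,"az":0,"fingers":1},{"x":0,"y":0,"z":0,"ax":0,"ay":0,"az":0,"fingers":1},{"x":0,"y":0,"z":0,"ax":0,"ay":0,"az":0,"fingers":0.6},{"x":0,"y":0,"z":0,"ax":0,"ay":0,"az":0,"fingers":0.6},{"x":0,"y":0,"z":0,"ax":0,"ay":0,"az":0,"fingers":0.6},{"x":0,"y":0,"z":0,"ax":0,"ay":0,"az":0,"fingers":0.6},{"x":0,"y":0,"z":0,"ax":0,"ay":0,"az":0,"fingers":0.6}], "grip_force": 20}}

```text
t: 3.68
eef_pos: [0.5117, -0.244, 0.0047]
tool_rot: [-0.5, 0.5, -0.5, 0.5]
force: [0.4, -0.7, 1.1]
width: 0.0635
```

Call:
{"name": "move_arm", "arguments": {"series": [{"x":0,"y":-1,"z":0,"ax":0,"ay":0,"az":0,"fingers":0.6},{"x":0,"y":-4,"z":0,"ax":0,"ay":0,"az":0,"fingers":0.6},{"x":0,"y":-5,"z":0,"ax":0,"ay":0,"az":0,"fingers":0.6},{"x":-2,"y":-5,"z":0,"ax":0,"ay":0,"az":0,"fingers":0.6},{"x":-4,"y":-5,"z":0,"ax":0,"ay":0,"az":0,"fingers":0.6},{"x":-5,"y":-4,"z":-1,"ax":0,"ay":0,"az":0,"fingers":0.6},{"x":-5,"y":0,"z":-2,"ax":0,"ay":0,"az":0,"fingers":0.6},{"x":-5,"y":0,"z":-2,"ax":0,"ay":0,"az":0,"fingers":0.6},{"x":-5,"y":0,"z":-1,"ax":0,"ay":0,"az":0,"fingers":0.6},{"x":-4,"y":0,"z":0,"ax":0,"ay":0,"az":0,"fingers":0.6}]}}

```text
t: 4.92
eef_pos: [0.4507, 0.0551, 0.2428]
tool_rot: [0.5, -0.5, 0.5, -0.5]
force: [0.2, -0.5, -2.1]
width: 0.0636
```

```bash
python3 snap.py w4; python3 snap.py w4; python3 snap.py t4 top
```

```text
4.925 [0.4507316  0.05509191 0.24281967] [ 0.50026898 -0.49987135  0.49976278 -0.50009674] 0.06357896142620108 [ 0.22457757 -0.54046806 -2.0896188 ]
[[ 0.     0.001  1.   ]
 [-1.     0.     0.   ]
 [-0.    -1.     0.001]]
4.975 [0.45061019 0.05905515 0.24285887] [ 0.5016003  -0.49933523  0.50027351 -0.49878641] 0.0637788300850765 [-1.33944314  3.43927769 -1.83763848]
[[ 0.002  0.001  1.   ]
 [-1.     0.004  0.002]
 [-0.004 -1.     0.001]]
5.025 [0.4510695  0.05665514 0.24276544] [ 0.50154689 -0.50047956  0.49916202 -0.49880677] 0.06424720965533148 [-0.31581623 -0.24700955 -0.12503273]
[[ 0.004  0.001  1.   ]
 [-1.     0.001  0.004]
 [-0.001 -1.     0.001]]
```

View pics/w4.png

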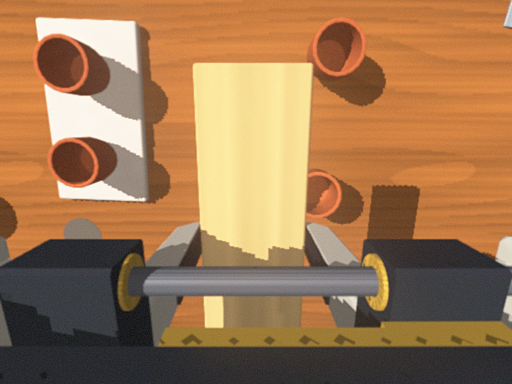

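The view shows the bat with corners near (38,20), (137,20), (149,201) and (58,197). Its cup rims are near (61,63) and (74,161), and the held board is straight. The arm was still settling, so I take another frame.

```bash
python3 snap.py w5; python3 - <<'E'
from h import *
s,f=pickle.load(open('w5.pkl','rb'))
zoom(f,20,10,170,210,3.9,'pics/w5z.png') if 0 else cv2.imwrite('pics/w5z.png',cv2.resize(f['color'][10:210,20,None][:, :0] if 0 else f['color'][10:155,20:170,::-1],None,fx=4,fy=4,interpolation=2))
hsv=cv2.cvtColor(f['color'],cv2.COLOR_RGB2HSV).astype(int)
a=np.zeros(hsv.shape[:2],bool);a[5:215,20:165]=1
m=a&(hsv[...,1]<70)&(hsv[...,2]>100)
c=max(cv2.findContours(m.astype(np.uint8),0,1)[0],key=cv2.contourArea)
print(cv2.boundingRect(c))
p=cast(f,c[:,0],.014,s)[:,:2]*1000
r=cv2.minAreaRect(p.astype(np.float32));print(r,cv2.boxPoints(r).round(1))
for v,u in[(63,36),(63,40),(63,60),(63,86),(80,60),(92,70)]:print(v,u,f['color'][v,u],hsv[v,u])
E
```

```text
5.075 [0.4514973  0.0548156  0.24261459] [ 0.5010117  -0.50073615  0.49894851 -0.49930048] 0.06365880767006615 [-0.16327332 -1.16772471 -1.67361535]
[[ 0.003  0.001  1.   ]
 [-1.    -0.     0.003]
 [ 0.    -1.     0.001]]
(31, 17, 114, 185)
((530.6024169921875, 274.95599365234375), (131.63528442382812, 238.3157196044922), 87.84446716308594) [[409.1 213.7]
 [647.2 204.7]
 [652.2 336.2]
 [414.  345.2]]
63 36 [95 54 27] [ 12 183  95]
63 40 [94 52 36] [  8 157  94]
63 60 [101  57  42] [  8 149 101]
63 86 [104  69  48] [ 11 137 104]
80 60 [102  57  40] [  8 155 102]
92 70 [88 48 29] [ 10 171  88]
```

View pics/w5z.png

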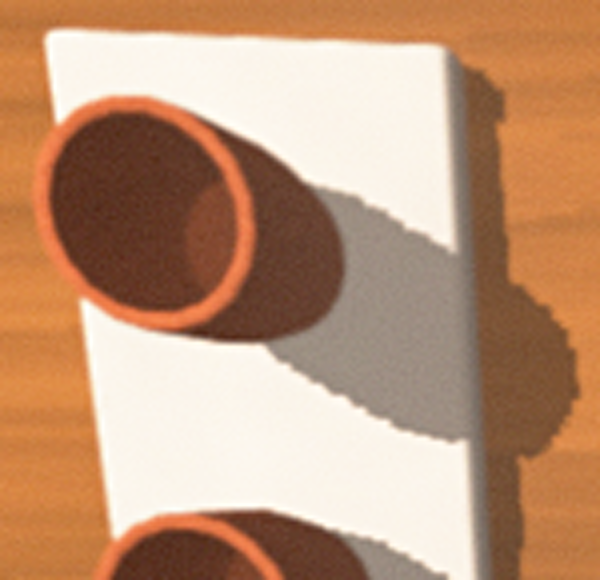

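```bash
cat > rims.py <<'E'
from h import *
def rims(f,s,box,z,dbg=None):
    hsv=cv2.cvtColor(f['color'],cv2.COLOR_RGB2HSV).astype(int)
    u0,v0,u1,v1=box
    a=np.zeros(hsv.shape[:2],bool);a[v0:v1,u0:u1]=1
    m=(a&(hsv[...,0]<=10)&(hsv[...,2]>170)&(hsv[...,1]>130)).astype(np.uint8)
    if dbg: cv2.imwrite(dbg,cv2.resize(m*255,None,fx=1.5,fy=1.5))
    n,l,st,_=cv2.connectedComponentsWithStats(m,connectivity=8)
    out=[]
    for i in range(1,n):
        if st[i,4]<40: continue
        pts=np.argwhere(l==i)[:,::-1]
        h=cv2.convexHull(pts.astype(np.int32))[:,0]
        p=cast(f,h,z,s)[:,:2]*1000
        out.append((st[i].tolist(),cv2.fitEllipse(p.astype(np.float32))))
    return out
E
python3 - <<'E'
from rims import *
s,f=pickle.load(open('w5.pkl','rb'))
print(f['color'][60,30:60:1].tolist()[:12])
for r in rims(f,s,(20,5,165,215),.074,'pics/m5.png'):print(r)
for r in rims(f,s,(300,5,400,235),.06):print(r)
E
```

```text
[[235, 123, 75], [223, 117, 73], [153, 80, 48], [97, 52, 32], [90, 46, 24], [92, 51, 35], [93, 53, 32], [89, 50, 35], [92, 49, 36], [97, 53, 38], [91, 48, 27], [93, 52, 34]]
([28, 34, 56, 59, 625], ((585.716552734375, 273.70294189453125), (59.557987213134766, 60.29875946044922), 174.52833557128906))
([43, 139, 51, 49, 507], ((474.143310546875, 277.51641845703125), (59.46829605102539, 60.382606506347656), 14.588324546813965))
([303, 19, 59, 58, 1010], ((604.5687255859375, -37.9012565612793), (59.381935119628906, 66.10803985595703), 18.99203109741211))
([307, 172, 31, 47, 670], ((431.30389404296875, -26.885921478271484), (56.213287353515625, 62.25415802001953), 108.98356628417969))
```

Call:
{"name": "move_arm", "arguments": {"series": [{"x":-4,"y":0,"z":1,"ax":0,"ay":0.037,"az":0,"fingers":0.6},{"x":-4.5,"y":0,"z":1.6,"ax":0,"ay":0,"az":0,"fingers":0.6},{"x":-4.5,"y":0,"z":1.6,"ax":0,"ay":0,"az":0,"fingers":0.6},{"x":-4.5,"y":0,"z":1.6,"ax":0,"ay":0,"az":0,"fingers":0.6},{"x":-3,"y":2,"z":1.5,"ax":0,"ay":0,"az":0,"fingers":0.6},{"x":-1.5,"y":3,"z":1,"ax":0,"ay":0,"az":0,"fingers":0.6},{"x":0,"y":3,"z":0,"ax":0,"ay":0,"az":0,"fingers":0.6},{"x":0,"y":2,"z":0,"ax":0,"ay":0,"az":0,"fingers":0.6},{"x":0,"y":0,"z":0,"ax":0,"ay":0,"az":0,"fingers":0.6},{"x":0,"y":0,"z":0,"ax":0,"ay":0,"az":0,"fingers":0.6}]}}

```text
t: 6.38
eef_pos: [0.5428, 0.2696, 0.1429]
tool_rot: [-0.491, 0.49, -0.509, 0.51]
force: [-0.6, -0.2, -1.1]
width: 0.0638
```

```bash
python3 snap.py w6; python3 snap.py s6 scene;python3 snap.py t6 top; python3 - <<'E'
from h import *
s,f=pickle.load(open('s6.pkl','rb'));zoom(f,240,130,400,260,5,'pics/s6z.png')
s,f=pickle.load(open('t6.pkl','rb'));zoom(f,150,150,300,260,5,'pics/t6z.png')
E
```

```text
6.375 [0.54278571 0.26964846 0.1429281 ] [-0.49064395  0.4899471  -0.5092593   0.50977967] 0.06377061202690497 [-0.59782062 -0.15951172 -1.08349558]
[[-0.038  0.001  0.999]
 [-0.999  0.    -0.038]
 [-0.    -1.     0.001]]
6.425 [0.54291329 0.26993139 0.14333975] [-0.4910072   0.48971674 -0.50906412  0.50984622] 0.06392072531225626 [ 0.418391    0.08523677 -0.7365486 ]
[[-0.038  0.002  0.999]
 [-0.999  0.    -0.038]
 [-0.001 -1.     0.002]]
6.475 [0.54281123 0.27012376 0.14343146] [-0.49116401  0.48970959 -0.50895148  0.5098145 ] 0.06405528214397323 [ 0.37200115 -0.274989   -1.8887797 ]
[[-0.038  0.002  0.999]
 [-0.999  0.001 -0.038]
 [-0.001 -1.     0.002]]
```

View pics/w6.png

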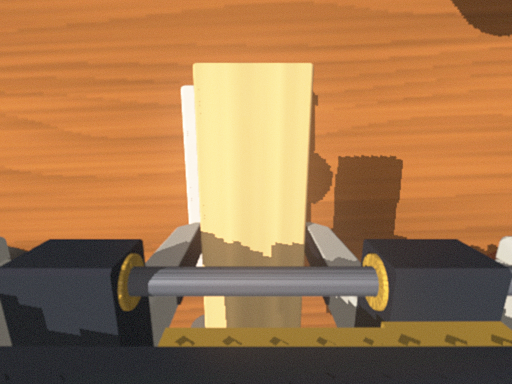

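View pics/s6z.png

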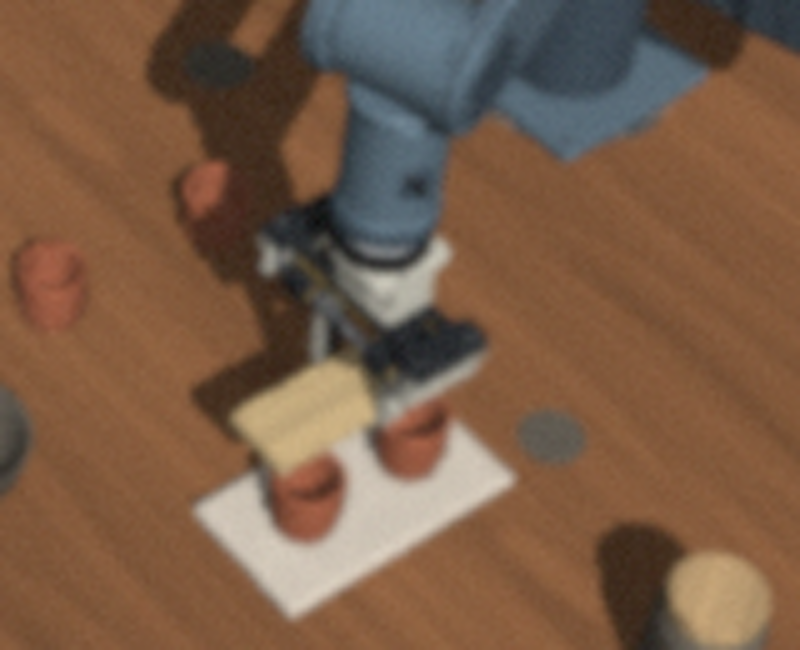

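View pics/t6z.png

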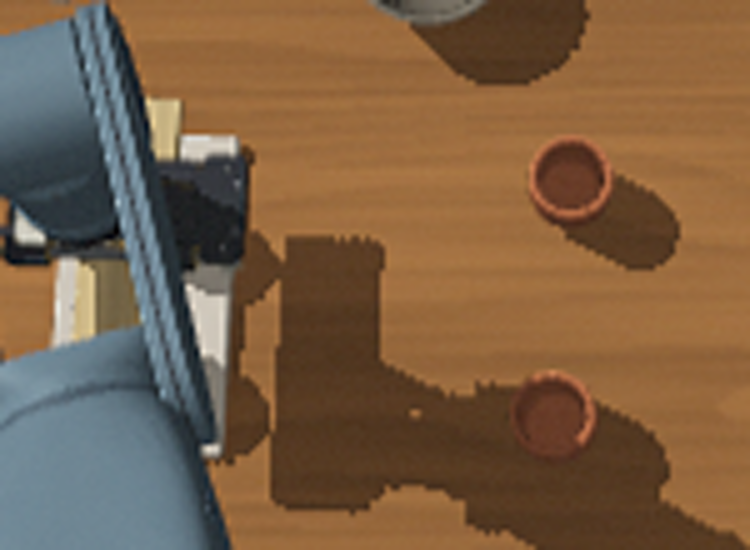

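The wrist view shows the board held straight, with the bat's far-left corner at about (182,87) and its left edge visible. The scene view shows the board hovering over the cups. I use the corner to check the bat's position.

```bash
python3 - <<'E'
from h import *
s,f=pickle.load(open('w6.pkl','rb'))
print(cast(f,[[182,87],[190,222]],.014,s))
zz=.143+0.014-.005
print('board far corners',cast(f,[[194,64],[312,64]],s['eef_pos'][2]-.005+.014,s))
s,f=pickle.load(open('t4.pkl','rb'));zoom(f,150,165,210,250,7,'pics/t4z.png')
from rims import rims
# top-camera bat & rims
d=pickle.load(open('f0.pkl','rb'))['top']
print([d['color'][190,u].tolist() for u in range(165,200)])
E
```

```text
[[0.65030111 0.33557032 0.014     ]
 [0.5078845  0.34103854 0.014     ]]
board far corners [[0.64230625 0.2959707  0.1519281 ]
 [0.63989349 0.23429525 0.1519281 ]]
[[201, 194, 181], [200, 192, 179], [199, 192, 180], [202, 200, 189], [193, 115, 73], [84, 46, 32], [70, 38, 27], [73, 39, 22], [78, 46, 29], [94, 51, 32], [99, 56, 36], [101, 58, 37], [100, 58, 38], [101, 56, 38], [98, 56, 37], [99, 57, 36], [100, 59, 40], [98, 56, 39], [97, 54, 37], [123, 72, 47], [150, 87, 56], [68, 34, 18], [104, 97, 86], [114, 109, 101], [113, 107, 99], [147, 138, 128], [142, 135, 124], [203, 195, 183], [203, 195, 182], [201, 193, 181], [204, 196, 183], [166, 159, 148], [89, 78, 63], [82, 54, 31], [78, 52, 29]]
```

Call:
{"name": "move_arm", "arguments": {"series": [{"x":-0.3,"y":0,"z":-0.6,"ax":0,"ay":0,"az":0,"fingers":0.6},{"x":-0.3,"y":0,"z":-0.6,"ax":0,"ay":0,"az":0,"fingers":0.6},{"x":0,"y":1.5,"z":0,"ax":0,"ay":0,"az":0,"fingers":0.6},{"x":0,"y":2,"z":0,"ax":0,"ay":0,"az":0,"fingers":0.6},{"x":0,"y":1.5,"z":0,"ax":0,"ay":0,"az":0,"fingers":0.6},{"x":0,"y":0.6,"z":0,"ax":0,"ay":0,"az":0,"fingers":0.6},{"x":0,"y":0,"z":0,"ax":0,"ay":0,"az":0,"fingers":0.6},{"x":0,"y":0,"z":0,"ax":0,"ay":0,"az":0,"fingers":0.6}]}}

```text
t: 7.52
eef_pos: [0.5305, 0.277, 0.0866]
tool_rot: [-0.491, 0.49, -0.509, 0.509]
force: [-0.4, -0.2, -0.3]
width: 0.0637
```

```bash
python3 snap.py s7 scene; python3 snap.py s7 scene; python3 - <<'E'
from h import *
s,f=pickle.load(open('s7.pkl','rb'));zoom(f,270,170,360,250,8,'pics/s7z.png')
E
```

```text
7.525 [0.53048167 0.27700385 0.08660001] [-0.49096399  0.49023649 -0.50903631  0.50941591] 0.06374875469743393 [-0.43277177 -0.24358342 -0.25143429]
[[-0.037  0.001  0.999]
 [-0.999  0.    -0.037]
 [-0.    -1.     0.001]]
7.575 [0.53052994 0.27703206 0.08674439] [-0.49105842  0.4901532  -0.5089859   0.50945541] 0.06388070562599932 [-0.1110402  -0.45957955 -1.51513374]
[[-0.037  0.001  0.999]
 [-0.999  0.    -0.037]
 [-0.    -1.     0.001]]
```

View pics/s7z.png

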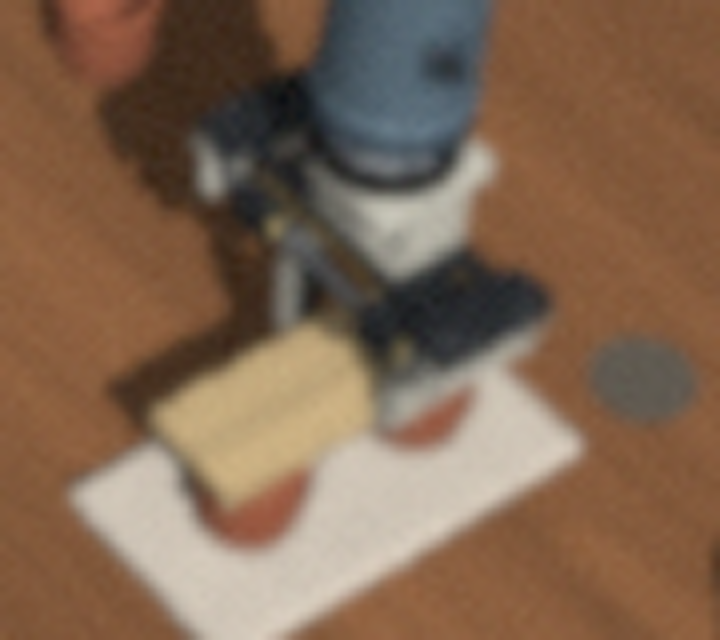

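The scene view shows the board over the cups and centred along the bat. By my estimate about 8 mm remains.

Call:
{"name": "move_arm", "arguments": {"series": [{"x":0,"y":0.3,"z":0,"ax":0,"ay":0,"az":0,"fingers":0.6},{"x":0,"y":0.2,"z":0,"ax":0,"ay":0,"az":0,"fingers":0.6},{"x":0,"y":0.1,"z":0,"ax":0,"ay":0,"az":0,"fingers":0.6},{"x":0,"y":0,"z":0,"ax":0,"ay":0,"az":0,"fingers":0.6},{"x":0,"y":0,"z":0,"ax":0,"ay":0,"az":0,"fingers":0.6}]}}

```text
t: 8.25
eef_pos: [0.53, 0.2769, 0.0801]
tool_rot: [-0.491, 0.491, -0.509, 0.509]
force: [-0.3, 0.8, -1.8]
width: 0.0639
```

Call:
{"name": "move_arm", "arguments": {"series": [{"x":0,"y":0.1,"z":0,"ax":0,"ay":0,"az":0,"fingers":0.6},{"x":0,"y":0,"z":0,"ax":0,"ay":0,"az":0,"fingers":0.6},{"x":0,"y":0,"z":0,"ax":0,"ay":0,"az":0,"fingers":0.6}]}}

```text
t: 8.62
eef_pos: [0.5299, 0.2769, 0.0791]
tool_rot: [0.491, -0.491, 0.509, -0.509]
force: [-0.0, -1.3, -1.2]
width: 0.064
```

Call:
{"name": "move_arm", "arguments": {"series": [{"x":0,"y":0.1,"z":0,"ax":0,"ay":0,"az":0,"fingers":0.6},{"x":0,"y":0,"z":0,"ax":0,"ay":0,"az":0,"fingers":0.6},{"x":0,"y":0,"z":0,"ax":0,"ay":0,"az":0,"fingers":0.6}]}}

```text
t: 9.0
eef_pos: [0.5301, 0.2769, 0.0787]
tool_rot: [-0.491, 0.49, -0.509, 0.509]
force: [-2.0, -2.1, 5.5]
width: 0.0636
```

```bash
python3 - <<'E'
from cell import ctrl
s=ctrl.state();print(s['eef_pos'],s['force'],s['moment'])
E
```

```text
[0.53005623 0.27694437 0.07869896] [-1.99444938 -2.10231352  5.52795403] [-0.13416911  0.42207195  0.00331495]
```

The force has gone from −1.2 to +5.5 N, so the board is in contact. I let go.

Call:
{"name": "move_arm", "arguments": {"series": [{"x":0,"y":0,"z":0,"ax":0,"ay":0,"az":0,"fingers":0.8},{"x":0,"y":0,"z":0,"ax":0,"ay":0,"az":0,"fingers":0.95},{"x":0,"y":0,"z":0,"ax":0,"ay":0,"az":0,"fingers":1},{"x":0,"y":0,"z":0,"ax":0,"ay":0,"az":0,"fingers":1},{"x":0,"y":0,"z":0,"ax":0,"ay":0,"az":0,"fingers":1}]}}

```text
t: 9.62
eef_pos: [0.5299, 0.2769, 0.0779]
tool_rot: [0.491, -0.491, 0.509, -0.509]
force: [0.6, 1.0, -0.8]
width: 0.0932
```

Call:
{"name": "move_arm", "arguments": {"series": [{"x":0,"y":-1,"z":0,"ax":0,"ay":0,"az":0,"fingers":1},{"x":0,"y":-2,"z":0,"ax":0,"ay":0,"az":0,"fingers":1},{"x":0,"y":-4,"z":0,"ax":0,"ay":0,"az":0,"fingers":1},{"x":0,"y":-5,"z":0,"ax":0,"ay":0,"az":0,"fingers":1},{"x":0,"y":-4,"z":-4,"ax":0,"ay":0,"az":0,"fingers":1},{"x":0,"y":-1,"z":-4,"ax":0,"ay":0,"az":0,"fingers":1},{"x":4,"y":0,"z":-4,"ax":0,"ay":0,"az":0,"fingers":1},{"x":4,"y":0,"z":-2,"ax":0,"ay":0,"az":0,"fingers":1},{"x":4,"y":0,"z":0,"ax":0,"ay":0,"az":0,"fingers":1},{"x":0,"y":0,"z":0,"ax":0,"ay":0,"az":0,"fingers":1}]}}

```text
t: 10.88
eef_pos: [0.3855, 0.1605, 0.2491]
tool_rot: [-0.49, 0.489, -0.509, 0.511]
force: [-0.3, 0.6, 0.5]
width: 0.0931
```

```bash
python3 snap.py w8;python3 snap.py w8
```

```text
10.875 [0.38547732 0.16052753 0.24912417] [-0.49027739  0.48934232 -0.50942875  0.51054336] 0.09310970501859847 [-0.2844404   0.64040059  0.46904783]
[[-0.04   0.002  0.999]
 [-0.999 -0.    -0.04 ]
 [ 0.    -1.     0.002]]
10.925 [0.38577899 0.16161133 0.24900711] [-0.49058062  0.48934546 -0.50952456  0.51015331] 0.09286089151074517 [ 0.82164336  0.11840915 -0.89242399]
[[-0.04   0.002  0.999]
 [-0.999  0.001 -0.04 ]
 [-0.001 -1.     0.002]]
```

View pics/w8.png

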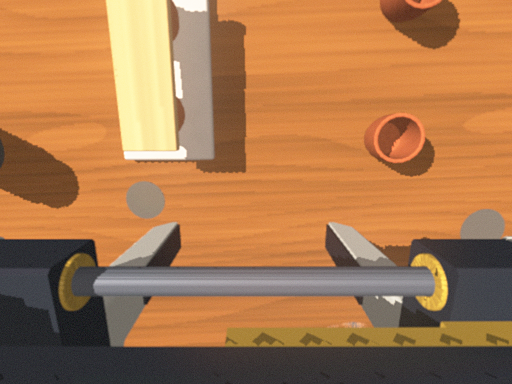

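The board lies on the cups (its near end at (120–178,150) over the bat end at (125–213,158)). The near loose cup is at (396,137). Next I go above each loose cup to judge which one leans.

Call:
{"name": "move_arm", "arguments": {"series": [{"x":4,"y":0,"z":0,"ax":0,"ay":0,"az":0,"fingers":1},{"x":5,"y":1,"z":-0.4,"ax":0,"ay":0,"az":0,"fingers":1},{"x":5,"y":3,"z":-0.5,"ax":0,"ay":0,"az":0,"fingers":1},{"x":3.5,"y":4,"z":-0.5,"ax":0,"ay":0,"az":0,"fingers":1},{"x":1.2,"y":3,"z":0,"ax":0,"ay":0,"az":0,"fingers":1},{"x":0,"y":1,"z":0,"ax":0,"ay":0,"az":0,"fingers":1},{"x":0,"y":0,"z":0,"ax":0,"ay":0,"az":0,"fingers":1},{"x":0,"y":0,"z":0,"ax":0,"ay":0,"az":0,"fingers":1},{"x":0,"y":0,"z":0,"ax":0,"ay":0,"az":0,"fingers":1}]}}

```text
t: 12.1
eef_pos: [0.3655, -0.0239, 0.129]
tool_rot: [-0.491, 0.491, -0.508, 0.51]
force: [1.2, 0.3, 0.7]
width: 0.0932
```

```bash
python3 snap.py w9
```

```text
12.1 [ 0.36549356 -0.0238666   0.12899168] [-0.49130095  0.49058871 -0.50822302  0.50956398] 0.09317546441634476 [1.24222647 0.31365313 0.70389095]
[[-0.036  0.002  0.999]
 [-0.999 -0.001 -0.036]
 [ 0.001 -1.     0.002]]
```

View pics/w9.png

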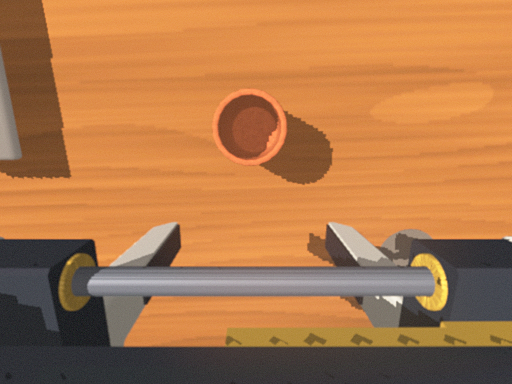

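Call:
{"name": "move_arm", "arguments": {"series": [{"x":0,"y":-2,"z":1,"ax":0,"ay":0,"az":0,"fingers":1},{"x":0,"y":0,"z":4.5,"ax":0,"ay":0,"az":0,"fingers":1},{"x":0,"y":0,"z":5,"ax":0,"ay":0,"az":0,"fingers":1},{"x":1,"y":0,"z":4,"ax":0,"ay":0,"az":0,"fingers":1},{"x":0,"y":2,"z":2.7,"ax":0,"ay":0,"az":0,"fingers":1},{"x":0,"y":0,"z":0,"ax":0,"ay":0,"az":0,"fingers":1},{"x":0,"y":0,"z":0,"ax":0,"ay":0,"az":0,"fingers":1},{"x":0,"y":0,"z":0,"ax":0,"ay":0,"az":0,"fingers":1}]}}

```text
t: 13.15
eef_pos: [0.5355, -0.0404, 0.1289]
tool_rot: [-0.491, 0.491, -0.509, 0.509]
force: [0.7, 0.2, 0.5]
width: 0.093
```

```bash
python3 snap.py w10
```

```text
13.15 [ 0.53553948 -0.04040932  0.12894081] [-0.49076247  0.49053025 -0.50893127  0.50943227] 0.09299505457959976 [0.74745623 0.15167298 0.47804118]
[[-0.037  0.001  0.999]
 [-0.999 -0.    -0.037]
 [ 0.    -1.     0.001]]
```

View pics/w10.png

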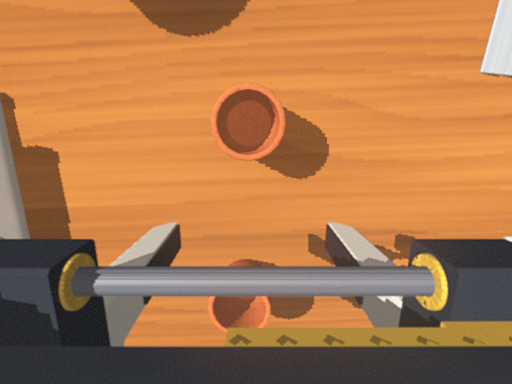

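```bash
python3 - <<'E'
from rims import *
ims=[]
for n,c in(('w9',(250,127)),('w10',(248,122))):
    s,f=pickle.load(open(n+'.pkl','rb'))
    u,v=c
    g=f['color'][v-48:v+48,u-48:u+48,::-1];g=np.clip(g.astype(float)*1.6,0,255).astype(np.uint8)
    ims.append(cv2.resize(g,None,fx=4,fy=4,interpolation=2))
    for r in rims(f,s,(u-45,v-45,u+45,v+45),.06):print(n,r)
cv2.imwrite('pics/pair.png',np.hstack(ims))
E
```

```text
w9 ([216, 92, 66, 69, 531], ((431.8831481933594, -23.314056396484375), (54.13869094848633, 54.97848129272461), 82.23927307128906))
w9 ([245, 96, 42, 70, 200], ((430.2758483886719, -25.82515525817871), (57.19806671142578, 60.299076080322266), 66.61592102050781))
w10 ([214, 85, 72, 76, 1063], ((604.5744018554688, -40.376827239990234), (58.65501403808594, 60.584102630615234), 45.52019500732422))
```

View pics/pair.png

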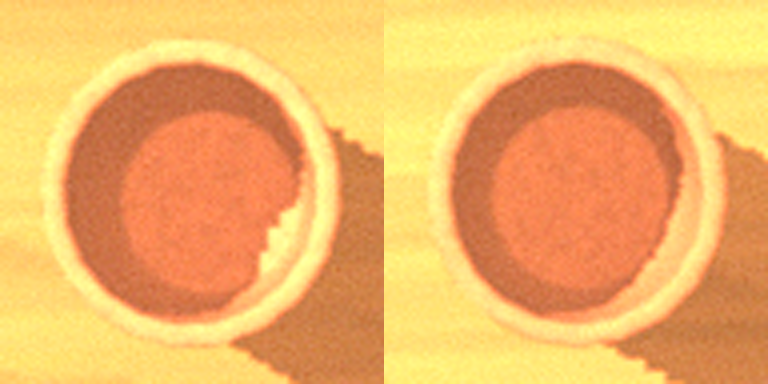

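The left panel is the near cup: floor (about 210,202) clearly off its rim centre (192,192). The right panel is the far cup: nearly concentric (580,198 against 576,192). I compare both with what upright cups would show.

```bash
python3 - <<'E'
from rims import *
for n,c,fl,rc in(('w9',(250,127),(210,202),(192,192)),('w10',(248,122),(196,198),(192,192))):
    s,f=pickle.load(open(n+'.pkl','rb'))
    o=np.array(c)-48
    rim=o+np.array(rc)/4.;flo=o+np.array(fl)/4.
    P=cast(f,rim,.06,s)[0];Q=cast(f,flo,.006,s)[0]
    print(n,rim,flo,'rim',P,'floor',Q,'lean deg',np.degrees(np.arctan2((P-Q)[:2],.054)))
    print('expected floor px if upright',proj(f,[[P[0],P[1],.006]],s))
E
```

```text
w9 [250. 127.] [254.5 129.5] rim [ 0.43176019 -0.02467005  0.06      ] floor [ 0.42903771 -0.028701    0.006     ] lean deg [2.88619687 4.26904556]
expected floor px if upright [[250.42820087 126.88800769]]
w10 [248. 122.] [249.  123.5] rim [ 0.60575326 -0.03978711  0.06      ] floor [ 0.60501494 -0.03993647  0.006     ] lean deg [0.78332692 0.15848197]
expected floor px if upright [[248.82199796 122.74994177]]
```

The near cup leans about 5° and the far cup is upright within 1°, so the far cup at (0.605, -0.040) is the steady one. I go to it.

Call:
{"name": "move_arm", "arguments": {"series": [{"x":-0.3,"y":0,"z":3,"ax":0,"ay":0,"az":0,"fingers":1},{"x":0,"y":0,"z":4,"ax":0,"ay":0,"az":0,"fingers":1},{"x":0,"y":2,"z":0,"ax":0,"ay":0,"az":0,"fingers":1},{"x":0,"y":2,"z":0,"ax":0,"ay":0,"az":0,"fingers":1},{"x":0,"y":0,"z":0,"ax":0,"ay":0,"az":0,"fingers":1},{"x":0,"y":0,"z":0,"ax":0,"ay":0,"az":0,"fingers":1}], "grip_force": 12}}

```text
t: 13.95
eef_pos: [0.6065, -0.0403, 0.0892]
tool_rot: [-0.491, 0.49, -0.509, 0.51]
force: [0.1, -0.4, 0.3]
width: 0.0931
```

```bash
python3 snap.py w11
```

```text
13.95 [ 0.60651392 -0.04032436  0.08922581] [-0.49086977  0.49031139 -0.50879285  0.50967779] 0.093132885310194 [ 0.10462075 -0.42100256  0.25772977]
[[-0.037  0.001  0.999]
 [-0.999 -0.    -0.037]
 [ 0.    -1.     0.001]]
```

View pics/w11.png

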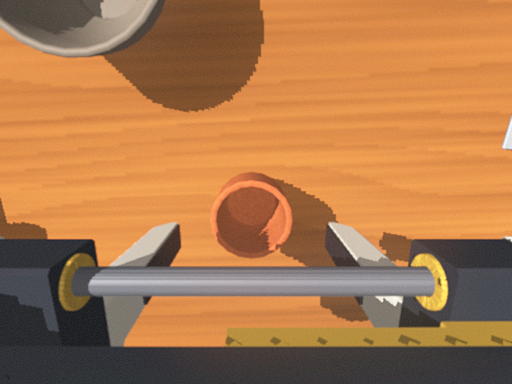

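The cup sits at (251,218), midway between the fingers (180 and 328). I descend and grip gently.

Call:
{"name": "move_arm", "arguments": {"series": [{"x":0,"y":2,"z":0,"ax":0,"ay":0,"az":0,"fingers":1},{"x":0,"y":2.5,"z":0,"ax":0,"ay":0,"az":0,"fingers":1},{"x":0,"y":2,"z":0,"ax":0,"ay":0,"az":0,"fingers":1},{"x":0,"y":0.2,"z":0,"ax":0,"ay":0,"az":0,"fingers":1},{"x":0,"y":0,"z":0,"ax":0,"ay":0,"az":0,"fingers":0.72},{"x":0,"y":0,"z":0,"ax":0,"ay":0,"az":0,"fingers":0.65},{"x":0,"y":0,"z":0,"ax":0,"ay":0,"az":0,"fingers":0.55},{"x":0,"y":0,"z":0,"ax":0,"ay":0,"az":0,"fingers":0.5},{"x":0,"y":0,"z":0,"ax":0,"ay":0,"az":0,"fingers":0.5}], "grip_force": 12}}

```text
t: 15.12
eef_pos: [0.6067, -0.0401, 0.0218]
tool_rot: [-0.491, 0.49, -0.509, 0.51]
force: [-0.5, 0.7, 5.7]
width: 0.063
```

Call:
{"name": "move_arm", "arguments": {"series": [{"x":0,"y":-0.5,"z":0,"ax":0,"ay":0,"az":0,"fingers":0.5},{"x":0,"y":-2,"z":0,"ax":0,"ay":0,"az":0,"fingers":0.5},{"x":0,"y":-2,"z":0,"ax":0,"ay":0,"az":0,"fingers":0.5},{"x":0,"y":0,"z":0,"ax":0,"ay":0,"az":0,"fingers":0.5},{"x":0,"y":0,"z":0,"ax":0,"ay":0,"az":0,"fingers":0.5},{"x":0,"y":0,"z":0,"ax":0,"ay":0,"az":0,"fingers":0.5}]}}

```text
t: 15.88
eef_pos: [0.6053, -0.04, 0.0648]
tool_rot: [0.49, -0.491, 0.51, -0.509]
force: [0.4, -0.1, -1.5]
width: 0.0628
```

```bash
python3 snap.py w12; python3 snap.py s12 scene; python3 - <<'E'
from h import *
s,f=pickle.load(open('s12.pkl','rb'));zoom(f,220,120,380,250,5,'pics/s12z.png')
s,f=pickle.load(open('w12.pkl','rb'));zoom(f,150,150,350,280,4,'pics/w12z.png')
E
```

```text
15.875 [ 0.60534311 -0.04000226  0.06483152] [ 0.4901908  -0.49103978  0.50986448 -0.50855789] 0.06277465183871338 [ 0.44128307 -0.12039433 -1.46052068]
[[-0.037 -0.002  0.999]
 [-0.999  0.    -0.037]
 [-0.    -1.    -0.002]]
15.925 [ 0.60546313 -0.04002808  0.06494191] [ 0.49022767 -0.49097804  0.50981307 -0.5086335 ] 0.06271581284852605 [-0.28226226 -0.44651245 -0.65043706]
[[-0.037 -0.002  0.999]
 [-0.999  0.    -0.037]
 [-0.    -1.    -0.002]]
```

View pics/w12z.png

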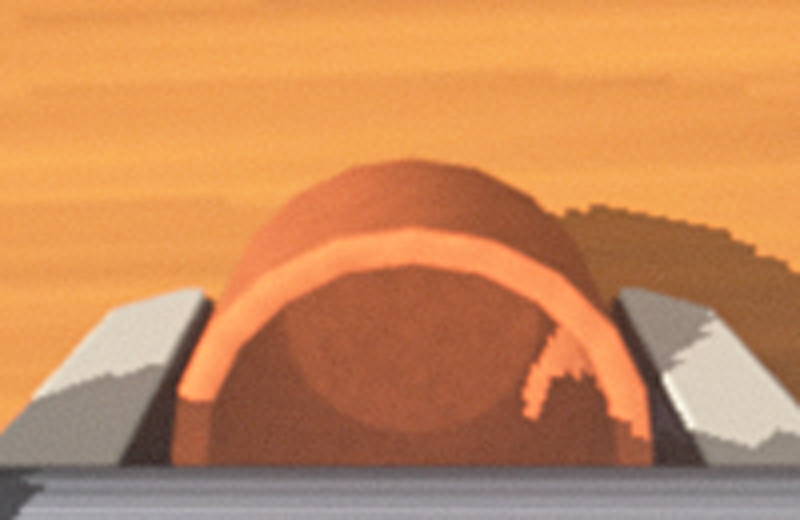

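View pics/s12z.png

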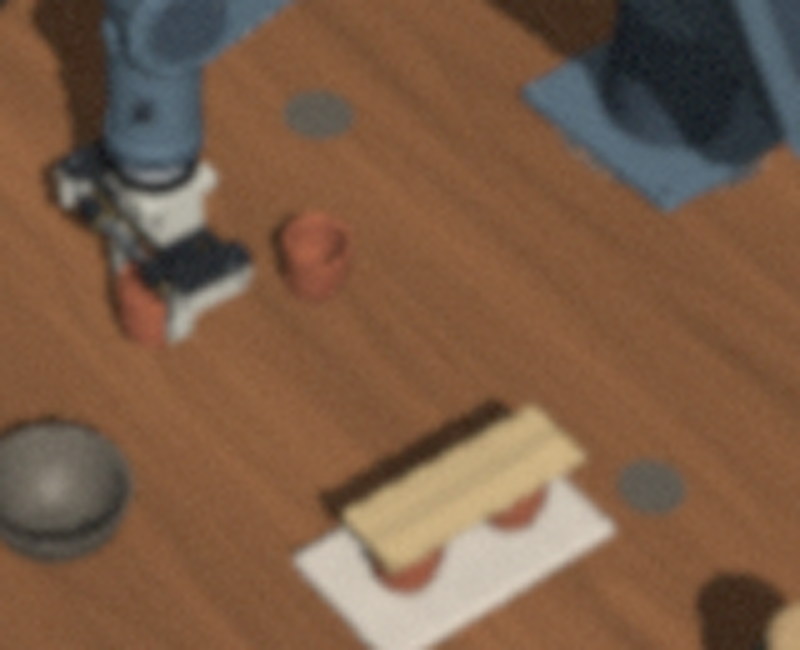

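The cup is lifted and centred in the grip. Its rim front is at about (252,207) in the full image and its foot front at about (252,190). The scene view shows the board level on both cups. I check the held cup's tilt and the board's pose.

```bash
python3 snap.py t12 top; python3 - <<'E'
from h import *
s,f=pickle.load(open('w12.pkl','rb'))
print('rim front',cast(f,[252.5,207],.103,s),'foot front',cast(f,[252.5,190],.043,s))
st,f=pickle.load(open('t12.pkl','rb'))
zoom(f,150,160,300,260,5,'pics/t12z.png')
s0,g=pickle.load(open('w8.pkl','rb'))
print('near board corners upper face',cast(g,[[123,150],[178,150]],.088,s0))
hsv=cv2.cvtColor(f['color'],cv2.COLOR_RGB2HSV).astype(int)
a=np.zeros(hsv.shape[:2],bool);a[165:255,155:210]=1
m=a&(hsv[...,1]>65)&(hsv[...,1]<125)&(hsv[...,2]>140)
m=cv2.morphologyEx(m.astype(np.uint8),cv2.MORPH_OPEN,np.ones((3,3)))
r=rect(f,m,.088);print('board top',r,cv2.boxPoints(r).round(1))
E
```

```text
15.975 [ 0.60562516 -0.04006127  0.06510204] [ 0.49029754 -0.49091471  0.50971276 -0.5087278 ] 0.06297854929695629 [-0.51138478  0.62072195 -0.95522495]
[[-0.037 -0.002  0.999]
 [-0.999  0.    -0.037]
 [-0.    -1.    -0.002]]
rim front [[ 0.63455614 -0.04150319  0.103     ]] foot front [[ 0.62901651 -0.04127398  0.043     ]]
near board corners upper face [[0.4318651  0.31104173 0.088     ]
 [0.4292247  0.24671429 0.088     ]]
board top ((532.760986328125, 278.5343017578125), (62.30713653564453, 203.15460205078125), 87.8004379272461) [[430.1 251.3]
 [633.1 243.5]
 [635.5 305.8]
 [432.5 313.6]]
```

View pics/t12z.png

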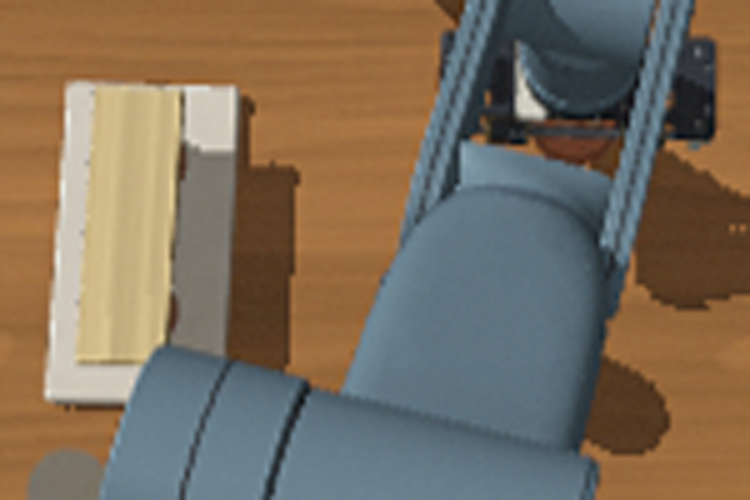

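Call:
{"name": "move_arm", "arguments": {"series": [{"x":0,"y":-3,"z":0,"ax":0,"ay":0,"az":0,"fingers":0.5},{"x":-1.4,"y":-4,"z":-0.3,"ax":0,"ay":0,"az":0,"fingers":0.5},{"x":-4,"y":-3.5,"z":-1,"ax":0,"ay":0,"az":0,"fingers":0.5},{"x":-5,"y":-1,"z":-1.5,"ax":0,"ay":0,"az":0,"fingers":0.5},{"x":-5,"y":0,"z":-1.5,"ax":0,"ay":0,"az":0,"fingers":0.5},{"x":-5,"y":0,"z":-1.5,"ax":0,"ay":0,"az":0,"fingers":0.5},{"x":-5,"y":0,"z":-1.5,"ax":0,"ay":0,"az":0,"fingers":0.5},{"x":-4,"y":0,"z":-1,"ax":0,"ay":0,"az":0,"fingers":0.5},{"x":-2,"y":0,"z":-0.2,"ax":0,"ay":0,"az":0,"fingers":0.5},{"x":0,"y":0,"z":0,"ax":0,"ay":0,"az":0,"fingers":0.5}]}}

```text
t: 17.27
eef_pos: [0.533, 0.2774, 0.1807]
tool_rot: [-0.491, 0.491, -0.509, 0.509]
force: [-0.5, -0.8, -1.4]
width: 0.063
```

Call:
{"name": "move_arm", "arguments": {"series": [{"x":0,"y":0,"z":0,"ax":0,"ay":0,"az":0,"fingers":0.5},{"x":0,"y":1.5,"z":0,"ax":0,"ay":0,"az":0,"fingers":0.5},{"x":0,"y":2,"z":0,"ax":0,"ay":0,"az":0,"fingers":0.5},{"x":0,"y":1.5,"z":0,"ax":0,"ay":0,"az":0,"fingers":0.5},{"x":0,"y":0,"z":0,"ax":0,"ay":0,"az":0,"fingers":0.5},{"x":0,"y":0,"z":0,"ax":0,"ay":0,"az":0,"fingers":0.5}]}}

```text
t: 18.02
eef_pos: [0.5334, 0.2766, 0.1313]
tool_rot: [-0.491, 0.49, -0.509, 0.509]
force: [0.3, 0.4, -1.1]
width: 0.0627
```

```bash
python3 snap.py w13; python3 snap.py s13 scene; python3 - <<'E'
from h import *
s,f=pickle.load(open('s13.pkl','rb'));zoom(f,250,150,370,250,6,'pics/s13z.png')
E
```

```text
18.025 [0.53337597 0.2765946  0.13133002] [-0.49067784  0.49033723 -0.50921747  0.50941362] 0.06271230565250245 [ 0.29820819  0.42531595 -1.14387301]
[[-0.038  0.001  0.999]
 [-0.999  0.    -0.038]
 [-0.    -1.     0.001]]
18.075 [0.53355436 0.27677368 0.1317203 ] [-0.4909857   0.49012949 -0.50905227  0.50948201] 0.06299887832218055 [ 0.06312002  0.52758525 -2.15545537]
[[-0.037  0.001  0.999]
 [-0.999  0.    -0.037]
 [-0.    -1.     0.001]]
```

View pics/w13.png

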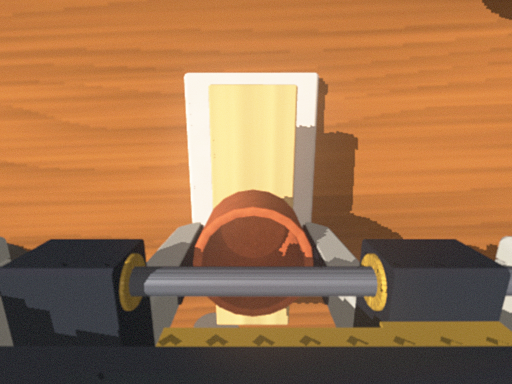

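View pics/s13z.png

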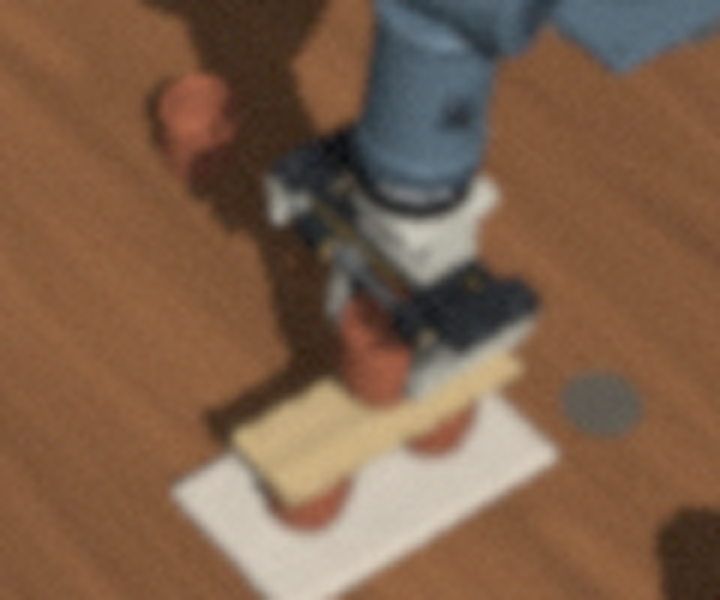

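The cup hangs over the middle of the board. The board's far end is at cols 210–297, row 85, and the bat's far end at cols 186–319, row 73.

```bash
python3 - <<'E'
from h import *
s,f=pickle.load(open('w13.pkl','rb'))
b=cast(f,[[210,85],[297,85]],.088,s);t=cast(f,[[186,74],[318,74]],.014,s)
R_=rot(s['tool_rot'])
bc=b.mean(0)-R_[:,2]*.1;tc=t.mean(0)-R_[:,2]*.12
print(b.round(4),t.round(4),'board c',bc,'bat c',tc,'tcp',s['eef_pos'])
print(cast(f,[253,208],s['eef_pos'][2]+.038,s))
E
```

```text
[[0.6296 0.3026 0.088 ]
 [0.6272 0.241  0.088 ]] [[0.6506 0.3349 0.014 ]
 [0.6458 0.2096 0.014 ]] board c [0.52846414 0.27560567 0.08794661] bat c [0.52824419 0.27677808 0.01393593] tcp [0.53337597 0.2765946  0.13133002]
[[0.56190085 0.27487524 0.16933002]]
```

Call:
{"name": "move_arm", "arguments": {"series": [{"x":0,"y":0.5,"z":-0.2,"ax":0,"ay":0,"az":0,"fingers":0.5},{"x":0,"y":0.6,"z":0,"ax":0,"ay":0,"az":0,"fingers":0.5},{"x":0,"y":0.5,"z":0,"ax":0,"ay":0,"az":0,"fingers":0.5},{"x":0,"y":0.2,"z":0,"ax":0,"ay":0,"az":0,"fingers":0.5},{"x":0,"y":0,"z":0,"ax":0,"ay":0,"az":0,"fingers":0.5},{"x":0,"y":0,"z":0,"ax":0,"ay":0,"az":0,"fingers":0.5}]}}

```text
t: 18.88
eef_pos: [0.5311, 0.2769, 0.1132]
tool_rot: [-0.491, 0.491, -0.509, 0.509]
force: [0.7, -0.1, -2.1]
width: 0.0627
```

Call:
{"name": "move_arm", "arguments": {"series": [{"x":0,"y":0.1,"z":0,"ax":0,"ay":0,"az":0,"fingers":0.5},{"x":0,"y":0,"z":0,"ax":0,"ay":0,"az":0,"fingers":0.5},{"x":0,"y":0.1,"z":0,"ax":0,"ay":0,"az":0,"fingers":0.5},{"x":0,"y":0,"z":0,"ax":0,"ay":0,"az":0,"fingers":0.5},{"x":0,"y":0,"z":0,"ax":0,"ay":0,"az":0,"fingers":0.5}]}}

```text
t: 19.5
eef_pos: [0.5309, 0.2768, 0.111]
tool_rot: [-0.491, 0.491, -0.509, 0.509]
force: [0.5, 0.3, -1.9]
width: 0.063
```

Call:
{"name": "move_arm", "arguments": {"series": [{"x":0,"y":0.1,"z":0,"ax":0,"ay":0,"az":0,"fingers":0.5},{"x":0,"y":0,"z":0,"ax":0,"ay":0,"az":0,"fingers":0.5},{"x":0,"y":0,"z":0,"ax":0,"ay":0,"az":0,"fingers":0.5}]}}

```text
t: 19.88
eef_pos: [0.5309, 0.2768, 0.11]
tool_rot: [0.491, -0.491, 0.509, -0.509]
force: [-0.5, 0.4, -2.1]
width: 0.0629
```

Call:
{"name": "move_arm", "arguments": {"series": [{"x":0,"y":0.05,"z":0,"ax":0,"ay":0,"az":0,"fingers":0.5},{"x":0,"y":0,"z":0,"ax":0,"ay":0,"az":0,"fingers":0.5},{"x":0,"y":0,"z":0,"ax":0,"ay":0,"az":0,"fingers":0.5}]}}

```text
t: 20.25
eef_pos: [0.531, 0.2769, 0.1098]
tool_rot: [-0.491, 0.491, -0.509, 0.509]
force: [-1.1, -1.4, 1.9]
width: 0.0631
```

The force has risen by about 4 N, so the cup is seated. I open slowly and back off straight up.

Call:
{"name": "move_arm", "arguments": {"series": [{"x":0,"y":0,"z":0,"ax":0,"ay":0,"az":0,"fingers":0.72},{"x":0,"y":0,"z":0,"ax":0,"ay":0,"az":0,"fingers":0.8},{"x":0,"y":0,"z":0,"ax":0,"ay":0,"az":0,"fingers":1},{"x":0,"y":0,"z":0,"ax":0,"ay":0,"az":0,"fingers":1},{"x":0,"y":0,"z":0,"ax":0,"ay":0,"az":0,"fingers":1},{"x":0,"y":0,"z":0,"ax":0,"ay":0,"az":0,"fingers":1}]}}

```text
t: 21.0
eef_pos: [0.5309, 0.2768, 0.1095]
tool_rot: [-0.491, 0.491, -0.509, 0.509]
force: [-0.3, 0.5, 0.4]
width: 0.0931
```

Call:
{"name": "move_arm", "arguments": {"series": [{"x":0,"y":-1,"z":0,"ax":0,"ay":0,"az":0,"fingers":1},{"x":0,"y":-2,"z":0,"ax":0,"ay":0,"az":0,"fingers":1},{"x":0,"y":-4,"z":0,"ax":0,"ay":0,"az":0,"fingers":1},{"x":0,"y":-5,"z":0,"ax":0,"ay":0,"az":0,"fingers":1},{"x":0,"y":-4,"z":-4,"ax":0,"ay":0,"az":0,"fingers":1},{"x":0,"y":-1,"z":-4,"ax":0,"ay":0,"az":0,"fingers":1},{"x":4,"y":0,"z":-4,"ax":0,"ay":0,"az":0,"fingers":1},{"x":4,"y":0,"z":-2,"ax":0,"ay":0,"az":0,"fingers":1},{"x":4,"y":0,"z":0,"ax":0,"ay":0,"az":0,"fingers":1},{"x":0,"y":0,"z":0,"ax":0,"ay":0,"az":0,"fingers":1}]}}

```text
t: 22.25
eef_pos: [0.3864, 0.1605, 0.2807]
tool_rot: [-0.49, 0.489, -0.509, 0.511]
force: [0.3, -0.3, 0.2]
width: 0.0929
```

Call:
{"name": "move_arm", "arguments": {"series": [{"x":4,"y":0,"z":0,"ax":0,"ay":0,"az":0,"fingers":1},{"x":0,"y":0,"z":0,"ax":0,"ay":0,"az":0,"fingers":1},{"x":0,"y":0,"z":0,"ax":0,"ay":0,"az":0,"fingers":1}]}}

```text
t: 22.62
eef_pos: [0.3854, 0.1229, 0.2799]
tool_rot: [0.491, -0.49, 0.509, -0.509]
force: [0.3, 0.9, 0.0]
width: 0.0932
```

```bash
python3 snap.py w14; python3 snap.py s14 scene; python3 snap.py t14 top;python3 - <<'E'
from h import *
s,f=pickle.load(open('s14.pkl','rb'));a=cv2.resize(f['color'][150:250,230:350,::-1],None,fx=5,fy=5,interpolation=2)
cv2.imwrite('pics/s14z.png',a)
s,f=pickle.load(open('t14.pkl','rb'));zoom(f,150,110,350,260,4,'pics/t14z.png')
E
```

```text
22.625 [0.38539983 0.12288689 0.27986471] [ 0.4908489  -0.49017224  0.50937544 -0.50924964] 0.09322404087685231 [0.26101022 0.90093818 0.00598256]
[[-0.038  0.001  0.999]
 [-0.999  0.001 -0.038]
 [-0.001 -1.     0.001]]
22.675 [0.38528546 0.12305119 0.27973666] [ 0.49094935 -0.49049256  0.50920601 -0.50901377] 0.09302754775759646 [ 0.13193562 -0.23013674 -0.1367794 ]
[[-0.037  0.     0.999]
 [-0.999  0.001 -0.037]
 [-0.001 -1.     0.   ]]
22.725 [0.38521047 0.12312116 0.2796777 ] [ 0.49104167 -0.49069617  0.50905804 -0.50887648] 0.09290000419834635 [-0.19504113  0.11004881 -0.07837617]
[[-0.036  0.     0.999]
 [-0.999  0.001 -0.036]
 [-0.001 -1.     0.   ]]
```

View pics/w14.png

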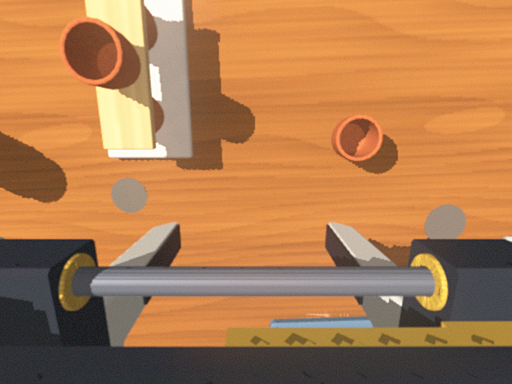

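View pics/s14z.png

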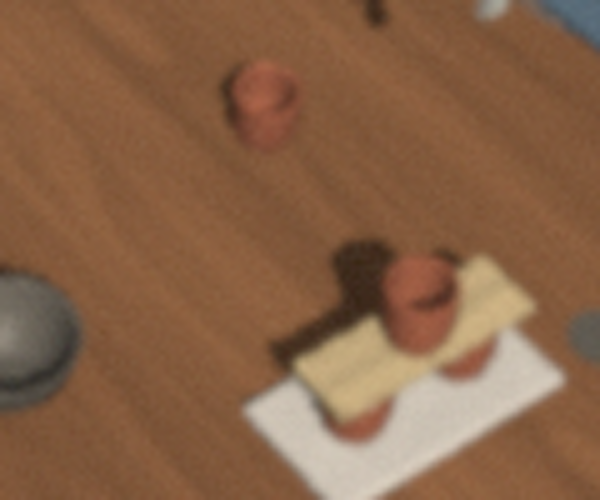

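View pics/t14z.png

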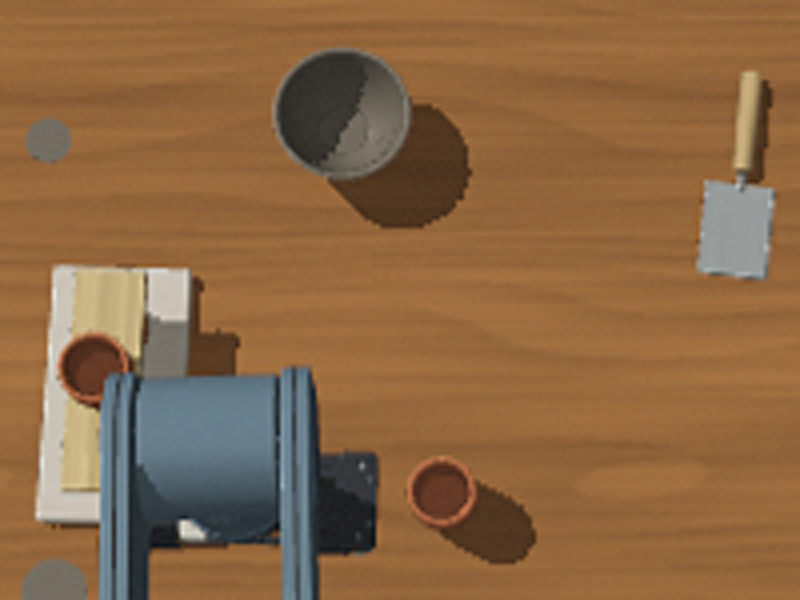

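The cup stands upright mid-board in all three views, and the leaning cup, bowl and scraper sit at their old pixels. I check the numbers, then hand in.

```bash
python3 - <<'E'
from rims import *
from cell import ctrl
s,f=pickle.load(open('w14.pkl','rb'))
for r in rims(f,s,(50,10,130,90),.148):print(r)
print(cast(f,[[104,149],[155,149]],.088,s).round(4))
for r in rims(f,s,(325,110,390,165),.06):print(r)
ctrl.hand_in()
E
```

```text
([61, 20, 62, 65, 559], ((528.8387451171875, 274.9902648925781), (58.6510124206543, 59.926151275634766), 36.8961296081543))
[[0.4312 0.311  0.088 ]
 [0.4286 0.2457 0.088 ]]
([332, 117, 51, 44, 810], ((430.36376953125, -21.542787551879883), (58.425106048583984, 69.96721649169922), 165.14859008789062))
the job is handed in; nothing more can be done
```

I laid the board along the bat across its two cups and let go. Then I stood the steady cup upright in the middle of the board, and handed in at about 22.7 s. The hand-in gave no verdict.

**Which cup was steady:** From above, the cup nearer the robot leaned about 5°, judged by its rim against its floor. The farther cup was upright within about 1°, so I moved the farther one and left the leaning one alone. I told them apart by sight only and did not press either rim.

**Last checks:**
- **Board:** its centre is at about (0.529, 0.276), within about 2 mm of my measured bat centre, and its angle matches the bat's within about 0.5°.
- **Placed cup:** its rim centre is at (0.529, 0.275), within about 3 mm of the board's middle, and it looked upright in all three views. Contact at each set-down was about 4–7 N.
- **Leaning cup:** it still stands where it was. The last reading was within about 3 mm of the earlier ones, and that fit is the rougher one because the view was oblique.
- **Other things:** the bowl and scraper are at the same pixels as at the start. I did not re-measure the clay or the jar, but the arm passed well clear of both.

**Disagreements:** The top and wrist cameras differed by up to about 6 mm on the bat's sideways position. I aimed at a point between them, closer to the wrist reading, and later wrist views agreed with it. The lower cups are mostly hidden under the board, so I only saw by eye that they had not shifted.

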